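# Set the rotator's speed dial and start it

## Task

Push the black dial round by its finger post until its white index line lines up with the orange line on the scale, then take the finger off it and press the green start button fully down and let it go. Do not pull the dial up off its seat, do not press the red stop button, and leave the glassware and the rack where they stand.

Things in the scene. Friction and masses are not known exactly. Their poses are not given: they have to be found in the camera images.
- unit: the rotator's control unit: a heavy blue box with a light grey deck, 200 (x) x 340 (y) x 80 mm high, fixed to the table; origin at the centre of its underside, z up, -x is the front with the display. On its deck: a black dial in a white scale ring, and two push buttons
- dial_centre (a point): point on the dial's vertical axis, at the height of the dial's upper face (94 mm above the table); at x 0, y +60 mm in the unit's frame
- dial_index (a point): outer end of the white index line on the black dial, 56 mm from the axis, at the dial's upper face. The dial is a disc 110 mm in diameter and 12 mm thick, lying flat, with a white radial line, 5 mm wide, to its rim
- post_top (a point): centre of the top of the dial's round aluminium finger post: 14 mm diameter, stands 28 mm above the dial's upper face (top 122 mm above the table), 40 mm from the dial's axis, opposite the index line. Pushing it sideways turns the dial
- target_line (a point): inner end of the orange line on the scale, 56 mm from the dial's axis, at deck height. The scale is a flat white ring, 158 mm outer diameter, flush with the deck, with thin dark lines every 15 degrees and one longer orange line 5 mm wide; it is clamped and does not turn. Lined up means that index and orange line point the same way from the axis
- dial (a joint): angle of the dial in rad, counter-clockwise seen from above; at 0 the index line points to the unit's -x and the post to its +x. No end stops, turns either way, stays where it is left; needs about 0.06 N m (1.5 N on the post)
- scale (a joint): angle of the orange line, same sense and zero as dial: lined up when the two are equal, whole turns aside
- dial_lift (a joint): how far the dial is pulled up off its seat, m: 0 seated, at most 0.02; a light spring (4 N) holds it down
- start_top (a point): centre of the top of the green start button: 28 mm diameter, in a black collar 44 mm wide and 12 mm high, its top 22 mm above the deck (102 mm above the table), pressed straight down
- start (a joint): travel of the green button, m: 0 up, 0.006 fully down; springs back, 5 N presses it fully down
- stop_top (a point): centre of the top of the red stop button, the same size, 90 mm from the green one; which of the two is nearer the unit's front varies
- stop (a joint): travel of the red button, m: 0 up, 0.006 fully down
- vial: bystander: small amber glass vial with white cap, 24 mm diameter, 40 mm tall, standing on the unit's deck; origin at the centre of its underside
- amber_jar: bystander: small amber jar with blue cap, 48 mm diameter, 85 mm tall, on the table beside the unit; origin at the centre of its underside
- beaker: bystander: glass beaker, 56 mm diameter, 70 mm tall, on the table behind the unit; origin at the centre of its underside
- clear_bottle: bystander: clear bottle with blue cap, 72 mm diameter, 160 mm tall; origin at the centre of its underside
- amber_bottle: bystander: amber bottle with blue cap, 68 mm diameter, 150 mm tall; origin at the centre of its underside
- tube_rack: bystander: white rack of capped tubes, 70 x 170 mm, 84 mm tall; origin at the centre of its underside
- dish: bystander: flat glass dish, 90 mm diameter, 14 mm tall; origin at the centre of its underside

How it is judged:
By the outcome, as a careful person would: the job done as asked, in the order asked, and still so for the second after the job is handed in, with the robot touching nothing.
It also fails if it takes over 58 s, if anything falls off the work surface, if the arm or the gripper's body presses on something with over 40 N, if the wrist force passes 120 N, or if a joint passes its speed limit or range.

## Robot

A 6-joint arm with a two-finger parallel gripper is mounted at the origin on the work surface. World frame = base frame: x ahead of the robot, y to its left, z up, the work surface at z = 0. Lengths are in m, angles in rad, forces in N, time in s.
With the tool pointing down it reaches from about 0.275 to 0.75 m from the base axis. Payload 10.2 kg.
Tool frame: the origin (TCP) lies midway between the tips of the shut fingers; the grasp point (between the pads) lies 19 mm behind it (env.tcp_to_grasp is the distance from the TCP to the grasp point, in m); z points along the fingers, y is the direction in which the jaws open and shut (so a half turn about z gives the same grasp; the last joint's range is limited). The gripper opens to 88 mm and grips with 3 to 60 N. Pads are 18 mm wide; open, the fingers measure 123 mm over their backs; the gripper's body (75 mm by 187 mm) begins 45 mm behind the grasp point.
Start: joints at [-0.223, 0.313, 1.498, -0, 1.331, -0.223], TCP at [0.525, -0, 0.204] pointing down, gripper open.
Joint ranges: [-2.94, 2.94], [-0.97, 2.17], [0.19, 2.56], [-1.23, 4.37], [0.02, 3.11], [-2.88, 2.88]. Speed limits (rad/s): [2.39, 2.39, 3.01, 3.14, 3.14, 3.14].

## Interface

Orientations are given as a rotation vector (axis times angle).
In Python, from cell import status, get_image, get_calibration, hand_in, env gives the robot as it stands.
- The arm moves only by the tool jog_arm, never from a script. Its arguments are lists of equal length, an entry for each row: "offset": the shift along the world's x, y, z in m, a list of three; "turn": the turn about the world's z in degrees. In form: {"offset": [[dx, dy, dz], ...], "turn": [turn, ...]}. A call has 1 to 5 rows; each row shifts and turns the commanded pose from where the row before left it; what a row does not reach is not made up. A row lasts 1/12 s, in which the tool goes at most 41.7 mm and 7.16 degrees, less where a joint would pass 70% of its speed; a pose out of reach is approached as far as the arm can. A call with a gripper value outside its range is refused whole. "hand" is the finger opening in m, from 0 to 0.0881, set as the call begins (left out, the last holds). The fingers move at their own pace and stop on an object; "squeeze" is the grip in N (left out, the last holds). Time passes only in rows, so rows that do not move let the fingers close. It gives the time, the measured TCP pose, the force and the opening at its end, in the units of the state.
- status.get_state(): the state, without advancing time (a new reading comes with each control period).
- get_image(name): name is "scene" or "side" or "wrist"; returns the picture (400x640x3 uint8, blue, green, red); there is no depth.
- get_calibration(name): a dict with "fovy" (degrees; the focal length in pixels is half the picture's height over the tangent of half this angle, whatever the lens; pixels are square), "cx", "cy" (the principal point, pixels), "R" (3x3) and "t" (3): a world point X has camera coordinates R X + t. Camera axes: x right, y down, z forward; pixel columns grow to the right and rows downward; lengths in m; the calibration is good to about 2 mm. A picture is of the moment at which its call begins: read the wrist's pose just before it. get_calibration takes no time and is no camera call; for the wrist camera it gives the pose at the moment of the call.
- hand_in(): hands the job in, once; it reports no verdict.
The state is a dict: "t": time; "joints": joint angles; "qvel": joint speeds; "effort": joint torques, N m; "tcp_pos": TCP position; "ee_rot": TCP orientation; "force": force on the tool from outside, world axes, zero at the start; "moment": the same for the moment, N m; "finger_gap": finger opening in m.
Only numpy, scipy, OpenCV 4.12 (cv2) and the standard library are available. Lean on these libraries where they do the work, as an engineer would, in place of code of your own. Each camera call takes 0.05 s, during which the arm holds its last target.

## Working session

There is one attempt and no reset: what is moved stays moved. The work goes in short steps, Python scripts to look and compute and a tool call to move; the robot and the scene stay as the last step left them, time stands still between calls to the robot, and variables do not carry over. Pictures are saved under pics/ and viewed, and the job is handed in when it is done.

Besides the shell and the picture viewer there is one more tool, called by a JSON object that holds its "op" and its "data". jog_arm: Moves the arm, as the interface text tells. Its arguments: {"type":"object","properties":{"offset":{"type":"array","items":{"type":"array","items":{"type":"number"}}},"turn":{"type":"array","items":{"type":"number"}},"hand":{"type":"number"},"squeeze":{"type":"number"}},"required":["offset","turn"]}

```bash
mkdir -p pics
python3 - <<'E'
from cell import status,get_image,get_calibration
import cv2,json
s=status.get_state();print(s['t'],s['tcp_pos'],s['ee_rot'],s['finger_gap'])
for n in("scene","side","wrist"):
    c=get_calibration(n);print(n,c)
    cv2.imwrite(f"pics/{n}0.png",get_image(n))
E
```

```text
0.0 [5.24708107e-01 4.62408938e-05 2.03794527e-01] [-2.22070481e+00 -2.22071789e+00  1.05925505e-03] 0.08797862363310405
scene {'fovy': 46.94043496526758, 'cx': 308.9228090792153, 'cy': 194.6991455533963, 'R': array([[ 0.08680454,  0.99617689, -0.00982743],
       [ 0.54253035, -0.05554378, -0.83819789],
       [-0.83553922,  0.0674277 , -0.54527765]]), 't': array([-0.02785633, -0.21942119,  2.00619483])}
side {'fovy': 50.07382685938177, 'cx': 315.4709233069891, 'cy': 198.229120848533, 'R': array([[ 0.92937613, -0.36899539, -0.01011978],
       [-0.22793062, -0.55208531, -0.80202833],
       [ 0.29035777,  0.74769259, -0.59720026]]), 't': array([-0.54113851,  0.19879186,  1.09317795])}
wrist {'fovy': 62.013998256694606, 'cx': 313.2934080491929, 'cy': 201.4524833739001, 'R': array([[ 9.99998760e-01,  1.11100299e-03, -1.11648644e-03],
       [ 1.37895454e-03, -9.60081812e-01,  2.79715950e-01],
       [-7.61153073e-04, -2.79717142e-01, -9.60082153e-01]]), 't': array([-0.52349718, -0.03832757,  0.38922916])}
```

View pics/scene0.png

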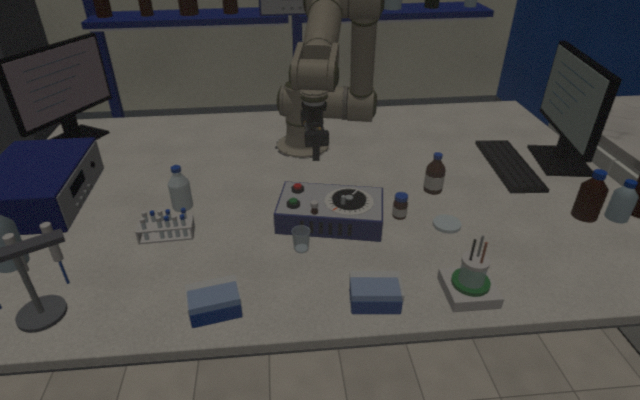

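View pics/side0.png

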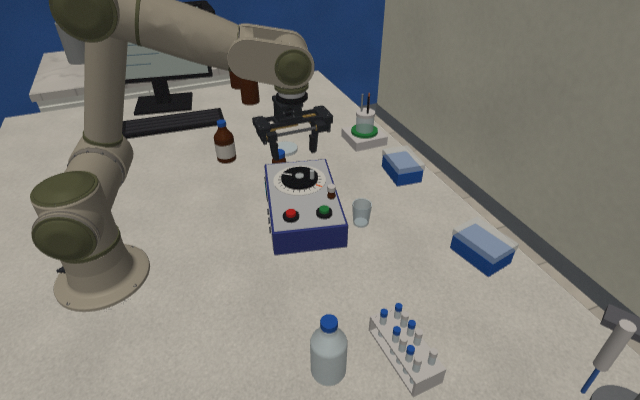

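View pics/wrist0.png

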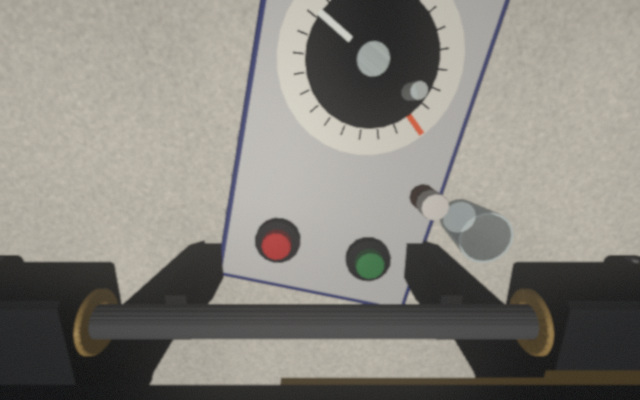

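The wrist view shows the dial centred near (373,58), the post at (415,90), the index end near (318,12), and the orange line at (415,125). Red is at (277,245), green at (370,265) and the vial at (432,205). I'll move along +y for a full view of the dial.

{"op": "jog_arm", "data": {"offset": [[0.01, 0.03, 0.01], [0.01, 0.03, 0.01], [0, 0.01, 0.0], [0, 0, 0], [0, 0, 0]], "turn": [0, 0, 0, 0, 0], "hand": 0.0}}

```text
t: 0.57
tcp_pos: [0.5445, 0.0698, 0.2236]
ee_rot: [-2.22, -2.222, 0.002]
force: [0.6, 0.7, 0.8]
finger_gap: 0.0571
```

```bash
cat > h.py <<'E'
from cell import status,get_image,get_calibration
import cv2,numpy as np
def ray(c,uv,z):
    f=200/np.tan(np.radians(c['fovy'])/2)
    uv=np.atleast_2d(uv).astype(float)
    d=np.c_[(uv[:,0]-c['cx'])/f,(uv[:,1]-c['cy'])/f,np.ones(len(uv))]@c['R']
    o=-c['R'].T@c['t']
    return o+d*((z-o[2])/d[:,2])[:,None]
def proj(c,X):
    f=200/np.tan(np.radians(c['fovy'])/2)
    p=np.atleast_2d(X)@c['R'].T+c['t']
    return np.c_[f*p[:,0]/p[:,2]+c['cx'],f*p[:,1]/p[:,2]+c['cy']]
def comps(m,amin=20):
    n,l,s,ce=cv2.connectedComponentsWithStats(m.astype(np.uint8))
    return [(s[i].tolist(),ce[i].round(1).tolist(),l==i) for i in range(1,n) if s[i][4]>=amin]
E
python3 - <<'E'
from h import *
s=status.get_state();print(s['t'],s['tcp_pos'],s['ee_rot'],s['qvel'].round(3),s['force'])
c=get_calibration("wrist");im=get_image("wrist");cv2.imwrite("pics/w1.png",im)
hsv=cv2.cvtColor(im,cv2.COLOR_BGR2HSV);H,S,V=cv2.split(hsv)
for n,m,z in(("green",(H>40)&(H<90)&(S>90),.102),("red",((H<5)|(H>172))&(S>120),.102),("orange",(H>=3)&(H<16)&(S>110)&(V>120),.08)):
    for st,ce,_ in comps(m,30):print(n,st,ce,ray(c,ce,z).round(4))
E
```

```text
0.5667 [0.5445369  0.06980243 0.22364258] [-2.21987434e+00 -2.22203364e+00  1.73792333e-03] [-0.025 -0.003  0.008 -0.001  0.    -0.002] [0.58119571 0.71290005 0.76715637]
red [248, 286, 27, 19, 394] [260.8, 296.2] [[ 0.4895 -0.0473  0.102 ]]
orange [377, 187, 13, 16, 74] [383.3, 194.7] [[0.6138 0.0553 0.08  ]]
```

View pics/w1.png

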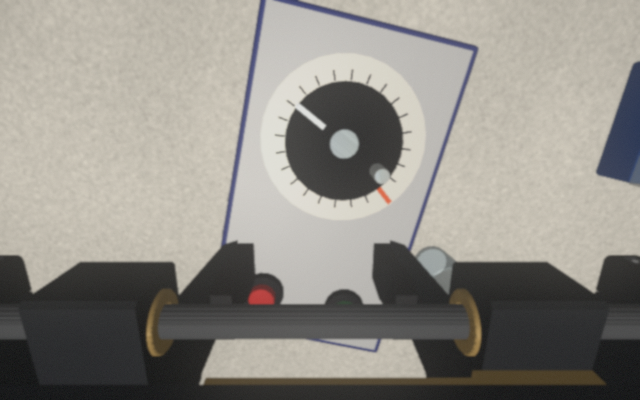

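Full dial in view: hub (344,143), index line about (298,105)–(325,128), post top (382,176), orange line (383,195).

Run:
```python
from h import *
c=get_calibration("wrist");im=cv2.imread("pics/w1.png")
hsv=cv2.cvtColor(im,cv2.COLOR_BGR2HSV);H,S,V=cv2.split(hsv)
def circ(P):
    A=np.c_[2*P[:,:2],np.ones(len(P))];b=(P[:,:2]**2).sum(1);x=np.linalg.lstsq(A,b,rcond=None)[0]
    return x[:2],np.sqrt(x[2]+x[0]**2+x[1]**2)
# scale ring outer & dial
roi=np.zeros(V.shape,bool);roi[40:228,250:437]=1
dark=comps((V<110)&roi,2000)
for st,ce,m in dark:
    cn=max(cv2.findContours(m.astype(np.uint8),0,1)[0],key=cv2.contourArea)
    hull=cv2.convexHull(cn)[:,0]
    P=ray(c,hull,.094);cc,r=circ(P);print("dial",st,ce,cc.round(4),r.round(4),np.std(np.linalg.norm(P[:,:2]-cc,axis=1)))
for t in (150,165,175,185): pass
m=(V>130)&roi
for st,ce,mm in comps(m,40):
    print(st,ce)
o=(H<16)&(S>100)&(V>120)&roi
ys,xs=np.nonzero(o);P=ray(c,np.c_[xs,ys],.08)[:,:2]
print("orange",P.mean(0),len(P))
d=P.mean(0)-cc;print("ang orange",np.degrees(np.arctan2(d[1],d[0])))
# white line inside dial
X,Y=np.meshgrid(range(640),range(400))
G=ray(c,np.c_[X.ravel(),Y.ravel()],.094)[:,:2].reshape(400,640,2)-cc
R=np.hypot(G[...,0],G[...,1])
w=(V>130)&(R<.053)&(R>.02)
for st,ce,mm in comps(w,20):
    g=G[mm].mean(0);print("white",st,ce,np.hypot(*g),np.degrees(np.arctan2(g[1],g[0])),"at .122:",ray(c,ce,.122).round(4))
hub=(V>120)&(R<.018)
for st,ce,mm in comps(hub,50):print("hub",ce,[ (z,ray(c,ce,z).round(4)[0][:2]) for z in(.094,.1,.11)])
c0={'fovy':62.013998256694606,'cx':313.2934080491929,'cy':201.4524833739001,'R':np.array([[9.99998760e-01,1.11100299e-03,-1.11648644e-03],[1.37895454e-03,-9.60081812e-01,2.79715950e-01],[-7.61153073e-04,-2.79717142e-01,-9.60082153e-01]]),'t':np.array([-0.52349718,-0.03832757,0.38922916])}
im=cv2.imread("pics/wrist0.png");H,S,V=cv2.split(cv2.cvtColor(im,cv2.COLOR_BGR2HSV))
for n,m in(("green",(H>40)&(H<90)&(S>90)),("red",((H<5)|(H>172))&(S>120))):
    for st,ce,_ in comps(m,100):print(n,st,ce,ray(c0,ce,.102).round(4))
print("vial cap",ray(c0,[434,207],.12))
# deck corners
for p in ([265,-3],[476,47]):print(ray(c,p,.08))
for p in ([224,274],):print(ray(c0,p,.08))
```

```text
dial [286, 82, 117, 118, 9613] [343.8, 139.9] [0.5713 0.1076] 0.0537 0.0002062777106528073
[250, 40, 4, 25, 60] [250.9, 48.9]
[250, 40, 187, 188, 23801] [340.9, 129.1]
[330, 130, 29, 28, 643] [343.8, 143.5]
[418, 173, 19, 55, 540] [430.2, 208.3]
orange [0.61392244 0.05472886] 80
ang orange -51.115692027161565
white [297, 104, 29, 26, 232] [311.1, 116.8] 0.03811604118777882 141.90943188407024 at .122: [[0.5415 0.1321 0.122 ]]
white [374, 169, 16, 15, 168] [381.0, 175.3] 0.047064674727677974 -39.83740533087256 at .122: [[0.6017 0.0833 0.122 ]]
hub [343.9, 143.6] [(0.094, array([0.5715, 0.1072])), (0.1, array([0.571 , 0.1079])), (0.11, array([0.5701, 0.109 ]))]
green [357, 254, 27, 25, 528] [369.8, 265.5] [[ 0.5765 -0.0717  0.102 ]]
red [262, 232, 29, 28, 625] [275.8, 245.7] [[ 0.4893 -0.0518  0.102 ]]
vial cap [[ 0.62376582 -0.00885662  0.12      ]]
[[0.50165826 0.23040087 0.08      ]]
[[0.68825904 0.19113519 0.08      ]]
[[ 0.4329815  -0.09275306  0.08      ]]
```

Dial centre (0.571,0.108), post at −38°, index 142°, orange −51°, so the dial needs about +167° CCW. I'll straddle the post loosely with the jaws tangential and carry it round.

{"op": "jog_arm", "data": {"offset": [[0.015, 0.003, 0], [0.015, 0.003, 0], [0.015, 0.004, 0], [0.0125, 0.003, 0], [0, 0, -0.02]], "turn": [-7, -7, -7, -7, -7], "hand": 0.045}}

```text
t: 1.03
tcp_pos: [0.6051, 0.0816, 0.2064]
ee_rot: [2.789, 1.439, 0.008]
force: [-0.0, -0.5, 0.4]
finger_gap: 0.0449
```

{"op": "jog_arm", "data": {"offset": [[0, 0, -0.02], [0, 0, -0.02], [0, 0, -0.02], [0, 0, 0], [0, 0, 0]], "turn": [-3, 0, 0, 0, 0]}}

```text
t: 1.45
tcp_pos: [0.6021, 0.0819, 0.1439]
ee_rot: [-2.824, -1.375, 0.003]
force: [0.3, 0.2, 0.3]
finger_gap: 0.0451
```

Run:
```python
from h import *
s=status.get_state();print(s['t'],s['tcp_pos'],s['joints'],s['force'])
im=get_image("wrist");cv2.imwrite("pics/w2.png",im)
im=get_image("side");cv2.imwrite("pics/s2.png",cv2.resize(im[100:260,200:420],None,fx=3,fy=3))
```

```text
1.45 [0.6020659  0.08187791 0.14390464] [-5.73721554e-02  5.43733434e-01  1.31621825e+00 -1.25341977e-04
  1.28360726e+00  6.07115415e-01] [0.32584817 0.24760687 0.25542732]
```

View pics/w2.png

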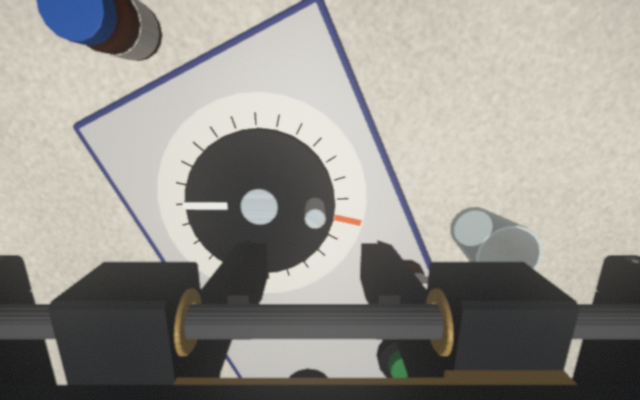

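View pics/s2.png

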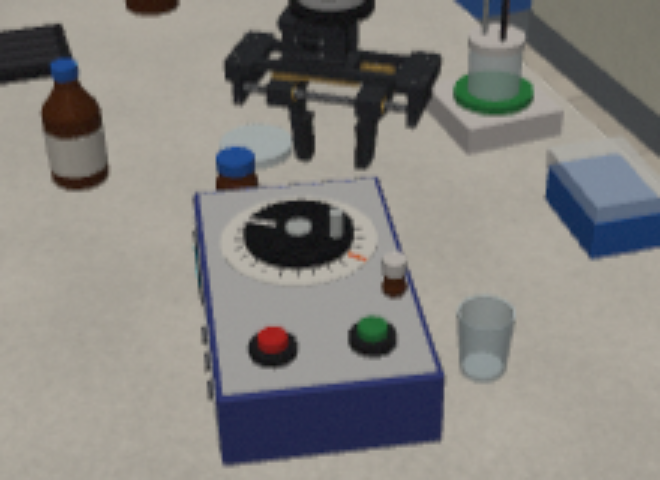

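The wrist image shows the jaws opening along the image x, which is world x at the start, so they are now radial. They need another −90° to be tangential. The end pose then stays within joint 6's range.

{"op": "jog_arm", "data": {"offset": [[0, 0, 0], [0, 0, 0], [0, 0, 0], [0, 0, 0], [0, 0, 0]], "turn": [-7, -7, -7, -7, -7]}}

```text
t: 1.97
tcp_pos: [0.6031, 0.0827, 0.1459]
ee_rot: [3.108, 0.455, 0.004]
force: [0.2, -0.4, 1.1]
finger_gap: 0.0446
```

{"op": "jog_arm", "data": {"offset": [[0, 0, 0], [0, 0, 0], [0, 0, 0], [0, 0, 0], [0, 0, 0]], "turn": [-7, -7, -7, -7, -7]}}

```text
t: 2.38
tcp_pos: [0.6031, 0.0827, 0.146]
ee_rot: [-3.101, 0.501, -0.004]
force: [-1.1, -0.3, -0.2]
finger_gap: 0.045
```

{"op": "jog_arm", "data": {"offset": [[0, 0, 0], [0, 0, 0], [0, 0, 0], [0, 0, 0]], "turn": [-7, -7, -6, 0]}}

```text
t: 2.72
tcp_pos: [0.6031, 0.0827, 0.1458]
ee_rot: [-2.968, 1.028, -0.004]
force: [0.3, -0.4, 0.2]
finger_gap: 0.0452
```

Run:
```python
from h import *
s=status.get_state();print(s['t'],s['tcp_pos'],s['joints'],s['ee_rot'],s['force'])
im=get_image("wrist");cv2.imwrite("pics/w3.png",im)
im=get_image("side");c=get_calibration("side")
for X,col in((s['tcp_pos'],(0,0,255)),([.602,.083,.122],(0,255,0))):
    p=proj(c,X)[0];print(p);cv2.circle(im,(int(round(p[0])),int(round(p[1]))),1,col,-1)
cv2.imwrite("pics/s3.png",cv2.resize(im[100:260,200:420],None,fx=3,fy=3))
```

```text
2.7167 [0.60306899 0.08269047 0.14579857] [-5.59565748e-02  5.41897649e-01  1.31406265e+00 -4.02221963e-05
  1.28330736e+00  2.18196438e+00] [-2.96787133  1.02837822 -0.00352821] [ 0.34246709 -0.38252998  0.18796659]
[311.11401031 163.35129701]
[310.86774302 170.26907858]
```

View pics/w3.png

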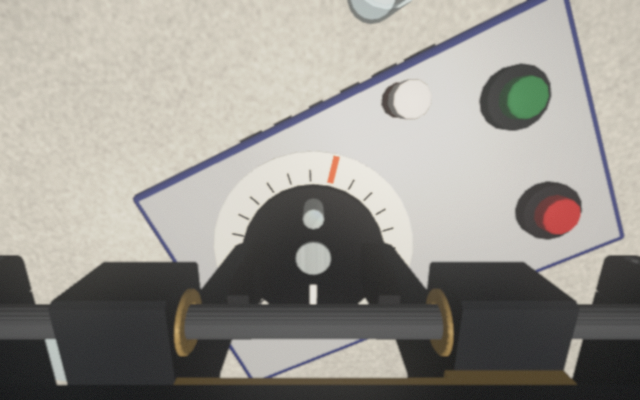

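View pics/s3.png

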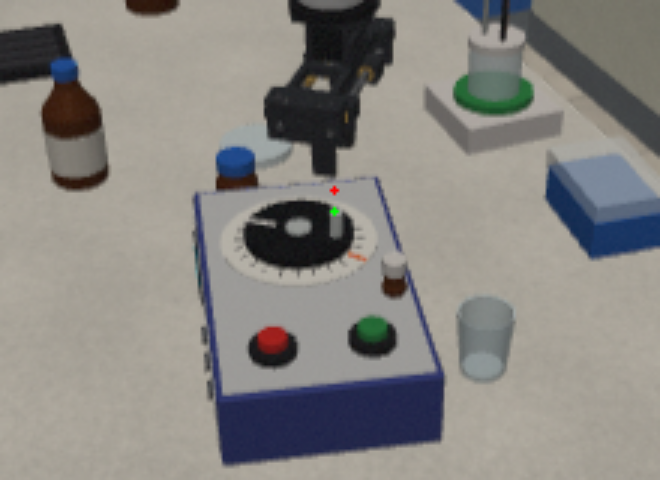

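In the side view the open fingertips appear well above the nominal TCP (tip at zoomed row 172, TCP at 190), so I'll check this as I descend.

{"op": "jog_arm", "data": {"offset": [[0, 0, -0.015], [0, 0, -0.015], [0, 0, 0], [0, 0, 0]], "turn": [0, 0, 0, 0]}}

```text
t: 3.15
tcp_pos: [0.6024, 0.0829, 0.1145]
ee_rot: [2.971, -1.02, -0.001]
force: [0.3, -0.6, 0.3]
finger_gap: 0.0449
```

Run:
```python
from h import *
from cell import env
print([a for a in dir(env) if a[0]!='_'])
s=status.get_state();print(s['t'],s['tcp_pos'],s['force'])
im=get_image("side");c=get_calibration("side")
p=proj(c,s['tcp_pos'])[0];print(p);cv2.circle(im,(int(round(p[0])),int(round(p[1]))),0,(0,0,255),-1)
a=cv2.resize(im[110:210,240:370],None,fx=5,fy=5)
cv2.imwrite("pics/s4.png",a)
im=get_image("scene");c=get_calibration("scene")
p=proj(c,s['tcp_pos'])[0];print(p);cv2.circle(im,(int(round(p[0])),int(round(p[1]))),0,(0,0,255),-1)
cv2.imwrite("pics/c4.png",cv2.resize(im[120:240,260:400],None,fx=5,fy=5))
```

```text
['PlanningError', 'tcp_to_grasp']
3.15 [0.60243582 0.08294892 0.11450865] [ 0.29624485 -0.59512205  0.27181059]
[311.05396361 172.3849978 ]
[342.67158413 196.87496091]
```

View pics/s4.png

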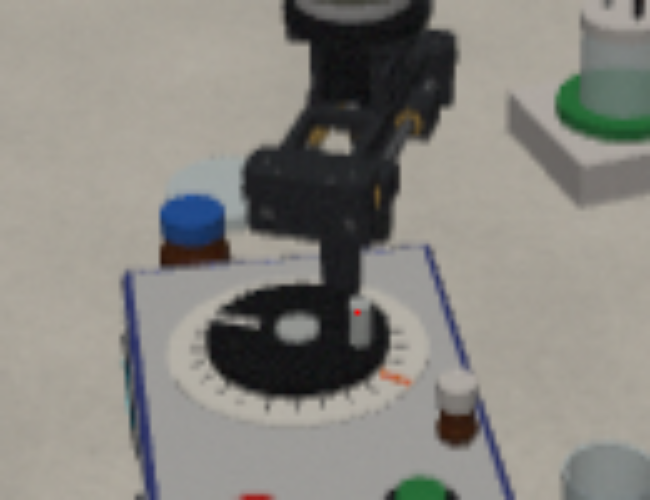

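View pics/c4.png

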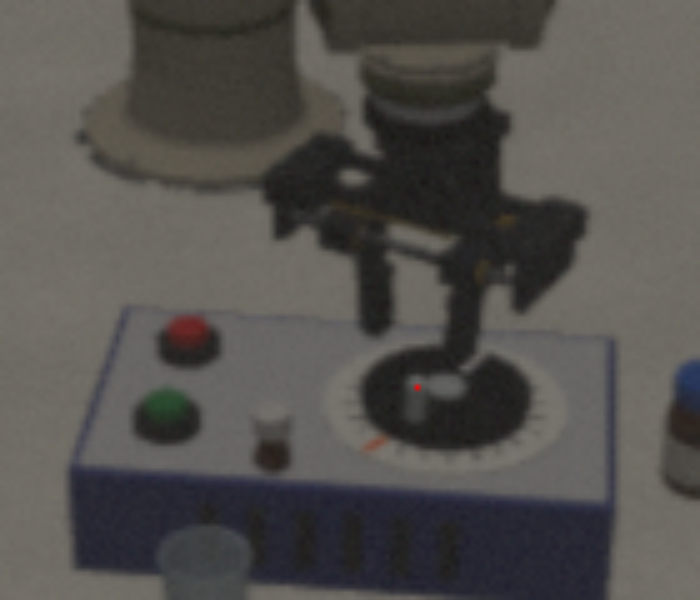

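Run:
```python
from h import *
a=get_calibration("side");b=get_calibration("scene")
def L(c,uv):
    o=-c['R'].T@c['t'];p=ray(c,uv,0)[0];d=p-o;return o,d/np.linalg.norm(d)
def tri(u,v):
    A=0;B=0
    for o,d in(L(a,u),L(b,v)):
        M=np.eye(3)-np.outer(d,d);A=A+M;B=B+M@o
    X=np.linalg.solve(A,B);return X.round(4),(proj(a,X)[0]-u).round(1),(proj(b,X)[0]-v).round(1)
print(tri([308.6,168.4],[335,186.6]))
print("post",tri([240+358/5,110+300/5],[260+417/5,120+380/5]))
for z in(.13,.12,.14):print(z,ray(a,[308.6,168.4],z),ray(b,[335,186.6],z),ray(b,[352,193.6],z))
```

```text
(array([0.5871, 0.0604, 0.145 ]), array([0.1, 0.2]), array([ 0.1, -0.1]))
post (array([0.6055, 0.085 , 0.1203]), array([0.1, 0.2]), array([ 0.1, -0.2]))
0.13 [[0.59516181 0.08331804 0.13      ]] [[0.56420814 0.06351841 0.13      ]] [[0.61030635 0.11057664 0.13      ]]
0.12 [[0.60054507 0.09795452 0.12      ]] [[0.54838869 0.06586828 0.12      ]] [[0.5950781  0.11353003 0.12      ]]
0.14 [[0.58977855 0.06868156 0.14      ]] [[0.58002758 0.06116854 0.14      ]] [[0.62553459 0.10762326 0.14      ]]
```

Triangulation puts the tip at z ≈ 0.145 for TCP z 0.1145, so the tips sit about 30 mm above the TCP while open. Narrowing the gap now and looking again.

{"op": "jog_arm", "data": {"offset": [[0, 0, 0], [0, 0, 0], [0, 0, 0]], "turn": [0, 0, 0], "hand": 0.024, "squeeze": 3}}

```text
t: 3.5
tcp_pos: [0.6027, 0.083, 0.1148]
ee_rot: [-2.97, 1.022, -0.001]
force: [-1.1, 0.8, -0.4]
finger_gap: 0.0268
```

Run:
```python
from h import *
s=status.get_state();print(s['t'],s['tcp_pos'],s['force'],s['finger_gap'])
im=get_image("side")
a=cv2.resize(im[130:200,260:360],None,fx=4,fy=4,interpolation=cv2.INTER_CUBIC)
im=get_image("scene")
b=cv2.resize(im[140:210,300:400],None,fx=4,fy=4,interpolation=cv2.INTER_CUBIC)
cv2.imwrite("pics/s5.png",cv2.convertScaleAbs(np.hstack([a,b]),alpha=2))
cv2.imwrite("pics/w5.png",get_image("wrist"))
```

```text
3.5 [0.60269716 0.08297536 0.11483628] [-1.05539508  0.81549908 -0.40266417] 0.02681792556217186
```

View pics/s5.png

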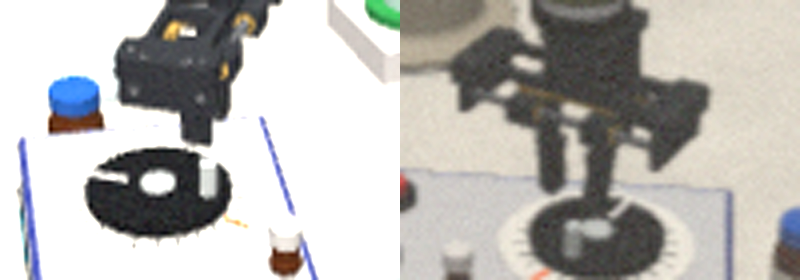

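View pics/w5.png

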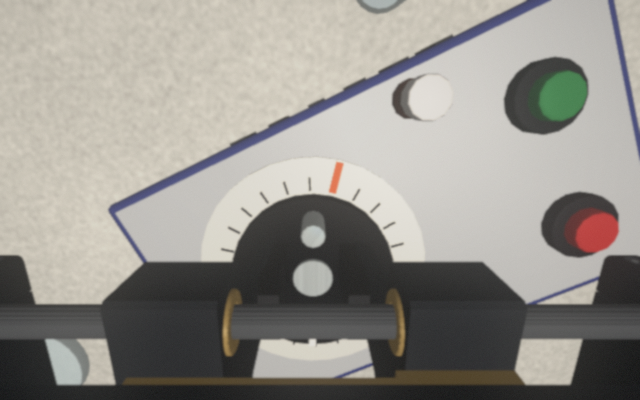

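The fingertips end above the post in both views (side at about (309,165), scene at (338,187)). I'll lower to just above dial height by the nominal TCP and verify again.

{"op": "jog_arm", "data": {"offset": [[0, 0, -0.008], [0, 0, -0.006], [0, 0, 0], [0, 0, 0]], "turn": [0, 0, 0, 0]}}

```text
t: 3.98
tcp_pos: [0.6022, 0.083, 0.0996]
ee_rot: [2.97, -1.023, -0.002]
force: [-0.4, 0.4, 0.2]
finger_gap: 0.0239
```

```bash
cat > look.py <<'E'
from h import *
import sys
s=status.get_state();print(s['t'],s['tcp_pos'],s['force'],s['finger_gap'])
im=get_image("side")
a=cv2.resize(im[130:200,260:360],None,fx=4,fy=4,interpolation=cv2.INTER_CUBIC)
im=get_image("scene")
b=cv2.resize(im[150:220,300:400],None,fx=4,fy=4,interpolation=cv2.INTER_CUBIC)
cv2.imwrite(sys.argv[1],cv2.convertScaleAbs(np.hstack([a,b]),alpha=2))
E
python3 look.py pics/s6.png
```

```text
3.9833 [0.60218025 0.08297809 0.0996064 ] [-0.39505872  0.44488718  0.22603146] 0.023914856929791086
```

View pics/s6.png

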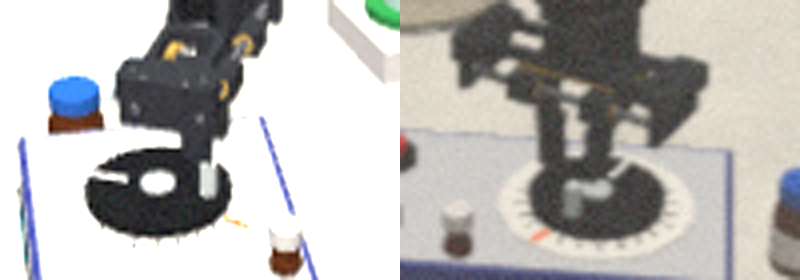

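The post is still fully visible with the tips ending just above it, which agrees with the 30 mm offset. I'll go lower in small steps and watch the force.

{"op": "jog_arm", "data": {"offset": [[0, 0, -0.003], [0, 0, -0.003], [0, 0, 0]], "turn": [0, 0, 0]}}

```text
t: 4.33
tcp_pos: [0.6022, 0.083, 0.0936]
ee_rot: [2.97, -1.023, -0.001]
force: [0.6, 0.0, -0.8]
finger_gap: 0.0238
```

{"op": "jog_arm", "data": {"offset": [[0, 0, -0.002], [0, 0, -0.002], [0, 0, 0]], "turn": [0, 0, 0]}}

```text
t: 4.58
tcp_pos: [0.6023, 0.083, 0.0899]
ee_rot: [2.97, -1.023, -0.001]
force: [0.6, 0.5, -0.5]
finger_gap: 0.0242
```

{"op": "jog_arm", "data": {"offset": [[0, 0, -0.002], [0, 0, -0.002], [0, 0, 0]], "turn": [0, 0, 0]}}

```text
t: 4.83
tcp_pos: [0.6023, 0.083, 0.0859]
ee_rot: [2.97, -1.023, -0.001]
force: [-0.7, 0.4, 0.1]
finger_gap: 0.0239
```

```bash
python3 look.py pics/s7.png
```

```text
4.8333 [0.60230996 0.08299368 0.08588023] [-0.7474016   0.36938013  0.08083525] 0.02391832616683668
```

View pics/s7.png

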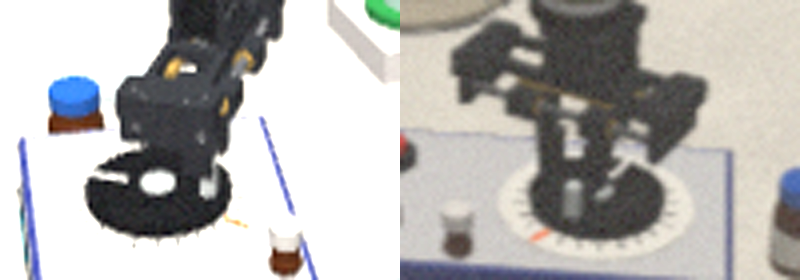

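{"op": "jog_arm", "data": {"offset": [[0, 0, -0.003], [0, 0, -0.003], [0, 0, 0]], "turn": [0, 0, 0]}}

```text
t: 5.18
tcp_pos: [0.6022, 0.083, 0.0796]
ee_rot: [2.97, -1.023, -0.002]
force: [0.4, 0.4, -0.3]
finger_gap: 0.0235
```

```bash
python3 look.py pics/s8.png
python3 - <<'E'
import numpy as np
c=np.array([.5713,.1076]);a=np.radians(-38.2+np.arange(0,175,7));p=c+.040*np.c_[np.cos(a),np.sin(a)]
print(np.diff(p,axis=0).round(4).tolist());print(p[0],p[-1])
E
```

```text
5.1833 [0.60215637 0.08300867 0.07956528] [ 0.43070528  0.37817569 -0.27314879] 0.023470159096348347
[[0.0028, 0.004], [0.0023, 0.0043], [0.0017, 0.0046], [0.0012, 0.0047], [0.0006, 0.0049], [-0.0, 0.0049], [-0.0006, 0.0048], [-0.0012, 0.0047], [-0.0018, 0.0046], [-0.0023, 0.0043], [-0.0028, 0.004], [-0.0033, 0.0036], [-0.0037, 0.0032], [-0.0041, 0.0027], [-0.0044, 0.0022], [-0.0046, 0.0016], [-0.0048, 0.0011], [-0.0049, 0.0005], [-0.0049, -0.0001], [-0.0048, -0.0007], [-0.0047, -0.0013], [-0.0045, -0.0019], [-0.0043, -0.0024], [-0.0039, -0.0029]]
[0.60273428 0.08286366] [0.54569561 0.13833134]
```

View pics/s8.png

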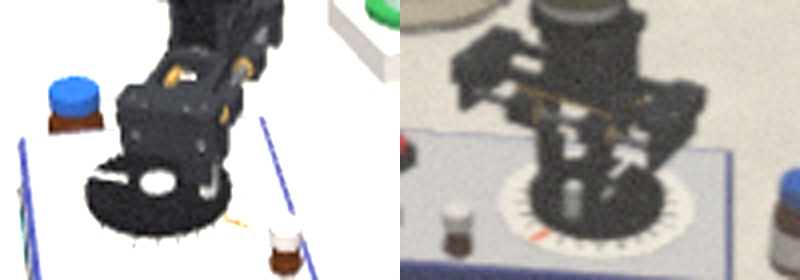

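The finger now straddles the post with no contact force. Starting the arc at 7° per row.

{"op": "jog_arm", "data": {"offset": [[0.0028, 0.004, 0], [0.0023, 0.0043, 0], [0.0017, 0.0046, 0], [0.0012, 0.0047, 0], [0.0006, 0.0049, 0]], "turn": [7, 7, 7, 7, 7]}}

```text
t: 5.7
tcp_pos: [0.6113, 0.1052, 0.0804]
ee_rot: [3.14, -0.073, 0.0]
force: [-0.2, -2.5, 0.6]
finger_gap: 0.0243
```

```bash
python3 look.py pics/s9.png
```

```text
5.7 [0.61129254 0.1051938  0.08041642] [-0.20986134 -2.48243768  0.58810446] 0.02426480238769232
```

View pics/s9.png

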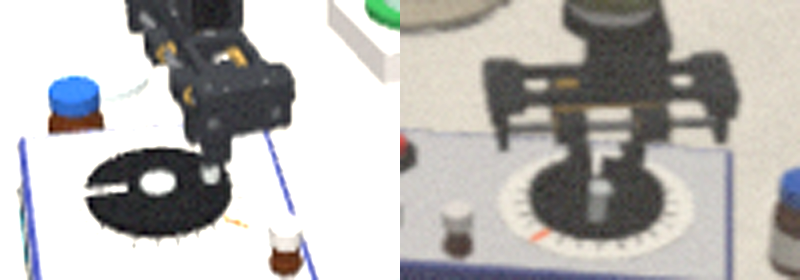

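The post is following at about 2.5 N, so I'll continue.

{"op": "jog_arm", "data": {"offset": [[0, 0.0049, 0], [-0.0006, 0.0048, 0], [-0.0012, 0.0047, 0], [-0.0018, 0.0046, 0], [-0.0023, 0.0043, 0]], "turn": [7, 7, 7, 7, 7]}}

```text
t: 6.22
tcp_pos: [0.6053, 0.1284, 0.0804]
ee_rot: [3.019, 0.868, 0.0]
force: [0.7, -2.2, -0.3]
finger_gap: 0.024
```

{"op": "jog_arm", "data": {"offset": [[-0.0028, 0.004, 0], [-0.0033, 0.0036, 0], [-0.0037, 0.0032, 0], [-0.0041, 0.0027, 0], [-0.0044, 0.0022, 0]], "turn": [7, 7, 7, 7, 7]}}

```text
t: 6.63
tcp_pos: [0.587, 0.1441, 0.0804]
ee_rot: [2.618, 1.735, 0.001]
force: [0.7, -2.0, -1.2]
finger_gap: 0.0241
```

{"op": "jog_arm", "data": {"offset": [[-0.0046, 0.0016, 0], [-0.0048, 0.0011, 0], [-0.0049, 0.0005, 0], [-0.0049, -0.0001, 0], [0, 0, 0]], "turn": [7, 7, 7, 7, 0]}}

```text
t: 7.05
tcp_pos: [0.5674, 0.1474, 0.0805]
ee_rot: [2.122, 2.317, 0.0]
force: [-0.5, -0.2, 0.1]
finger_gap: 0.0241
```

```bash
python3 look.py pics/s10.png
python3 - <<'E'
from h import *
cv2.imwrite("pics/w10.png",get_image("wrist"))
E
```

```text
7.05 [0.56737293 0.14741732 0.08054976] [-0.51865112 -0.16709381  0.0917867 ] 0.02414259677424792
```

View pics/s10.png

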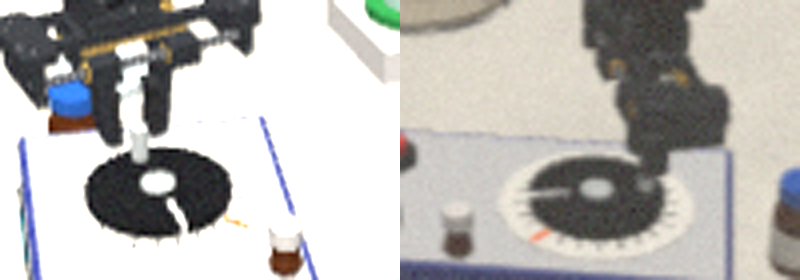

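View pics/w10.png

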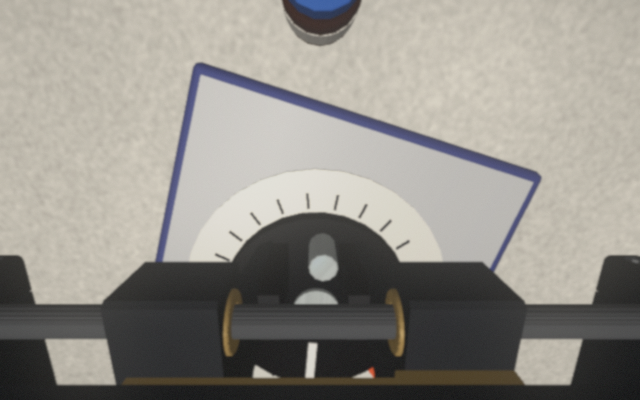

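The dial has followed to a post angle of about 88–90°. I'll do four more rows, then measure.

{"op": "jog_arm", "data": {"offset": [[-0.0048, -0.0007, 0], [-0.0047, -0.0013, 0], [-0.0045, -0.0019, 0], [-0.0043, -0.0024, 0], [0, 0, 0]], "turn": [7, 7, 7, 7, 0]}}

```text
t: 7.62
tcp_pos: [0.5494, 0.141, 0.0804]
ee_rot: [1.498, 2.761, 0.0]
force: [0.2, 0.3, 0.6]
finger_gap: 0.0241
```

```bash
cat > meas.py <<'E'
from h import *
import sys
def circ(P):
    A=np.c_[2*P[:,:2],np.ones(len(P))];b=(P[:,:2]**2).sum(1);x=np.linalg.lstsq(A,b,rcond=None)[0]
    return x[:2],np.sqrt(x[2]+x[0]**2+x[1]**2)
def run(n,cc,im=None):
    c=get_calibration(n); im=get_image(n) if im is None else im
    H,S,V=cv2.split(cv2.cvtColor(im,cv2.COLOR_BGR2HSV))
    X,Y=np.meshgrid(range(640),range(400))
    def polar(z):
        G=ray(c,np.c_[X.ravel(),Y.ravel()],z)[:,:2].reshape(400,640,2)-cc
        return G,np.hypot(G[...,0],G[...,1])
    G,R=polar(.094);G2,R2=polar(.08)
    thr=(np.percentile(V[R<.055],20)+np.percentile(V[(R2>.06)&(R2<.075)],60))/2
    w=(V>thr)&(R<.052)&(R>.022)
    for st,ce,m in comps(w,8):
        g=G[m].mean(0);pts=G[m];ang=np.degrees(np.arctan2(g[1],g[0]))
        print(n,"white",st,np.hypot(*g).round(4),"ang",ang.round(2),"R range",R[m].min().round(3),R[m].max().round(3))
    o=(H<16)&(S>100)&(R2>.052)&(R2<.085)&(V>50)
    for st,ce,m in comps(o,6):
        g=G2[m].mean(0);print(n,"orange",st,np.hypot(*g).round(4),"ang",np.degrees(np.arctan2(g[1],g[0])).round(2))
    return im
if __name__=="__main__":
    cc=np.array([.5713,.1076])
    for n in sys.argv[1:]:
        im=run(n,cc)
        import time;cv2.imwrite(f"pics/m_{n}_{int(time.time())}.png",im)
    print(status.get_state()['tcp_pos'],status.get_state()['t'])
E
python3 meas.py side scene wrist; python3 look.py pics/s11.png
```

```text
side white [305, 178, 8, 5, 16] 0.0368 ang -56.46 R range 0.022 0.051
side orange [316, 184, 6, 3, 7] 0.0649 ang -47.13
wrist white [309, 256, 29, 23, 508] 0.0276 ang 112.49 R range 0.022 0.034
wrist white [399, 310, 4, 23, 60] 0.0504 ang 24.16 R range 0.049 0.052
wrist white [226, 314, 2, 11, 16] 0.0514 ang -140.27 R range 0.051 0.052
wrist white [304, 343, 12, 35, 316] 0.0354 ang -62.28 R range 0.023 0.048
[0.54959497 0.14134669 0.08029999] 7.7667
7.7667 [0.54959497 0.14134669 0.08029999] [-0.15718547 -0.42939332  0.48110219] 0.023847271957461308
```

View pics/s11.png

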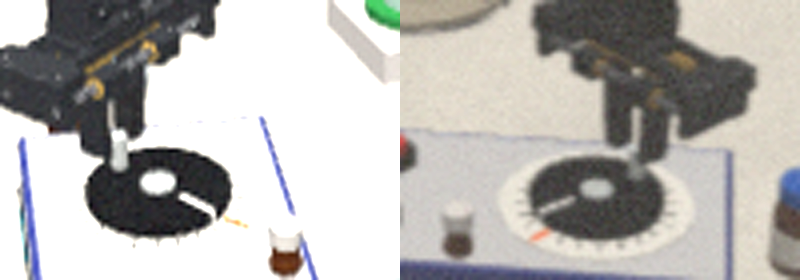

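Index is about 9–11° short of orange. I'll advance 8°, then back the finger off, lift and measure from above.

{"op": "jog_arm", "data": {"offset": [[-0.0023, -0.0016, 0], [-0.0022, -0.0018, 0], [0, 0, 0], [0, 0, 0]], "turn": [4, 4, 0, 0]}}

```text
t: 8.2
tcp_pos: [0.545, 0.138, 0.0803]
ee_rot: [-1.308, -2.856, 0.0]
force: [0.3, -0.2, -0.6]
finger_gap: 0.0238
```

```bash
python3 meas.py wrist side
```

```text
wrist white [310, 256, 29, 24, 510] 0.0276 ang 119.07 R range 0.022 0.035
wrist white [399, 307, 4, 25, 69] 0.0503 ang 33.9 R range 0.049 0.052
wrist white [225, 312, 3, 15, 26] 0.0512 ang -132.63 R range 0.05 0.052
wrist white [302, 344, 13, 35, 318] 0.0355 ang -54.92 R range 0.023 0.049
side white [306, 178, 8, 4, 15] 0.0374 ang -50.23 R range 0.025 0.051
side orange [316, 184, 6, 3, 7] 0.0649 ang -47.13
[0.54498564 0.13798002 0.08028476] 8.3
```

{"op": "jog_arm", "data": {"offset": [[0, 0, 0], [0, 0, 0], [0, 0, 0], [0, 0, 0.015], [0, 0, 0.02]], "turn": [0, 0, 0, 0, 0], "hand": 0.04}}

```text
t: 8.72
tcp_pos: [0.5439, 0.1378, 0.1144]
ee_rot: [-1.302, -2.855, 0.003]
force: [-0.5, 0.7, 0.4]
finger_gap: 0.0402
```

{"op": "jog_arm", "data": {"offset": [[0, 0, 0.03], [0, 0, 0.03], [-0.01, 0.03, 0.03], [-0.01, 0.03, 0], [0, 0, 0]], "turn": [0, 0, 0, 0, 0]}}

```text
t: 9.13
tcp_pos: [0.5244, 0.2004, 0.2058]
ee_rot: [1.298, 2.859, 0.004]
force: [-0.4, -0.8, -0.3]
finger_gap: 0.0401
```

```bash
python3 - <<'E'
from h import *
s=status.get_state();print(s['tcp_pos'],s['qvel'].round(3))
cv2.imwrite("pics/w12.png",get_image("wrist"))
E
python3 meas.py wrist
```

```text
[0.52439864 0.20035047 0.20579642] [-0.067  0.03   0.038 -0.029 -0.018 -0.083]
wrist white [284, 256, 15, 12, 148] 0.0276 ang 125.03 R range 0.022 0.034
wrist orange [287, 339, 4, 6, 22] 0.0749 ang -50.66
[0.52497111 0.19710955 0.20383095] 9.2333
```

View pics/w12.png

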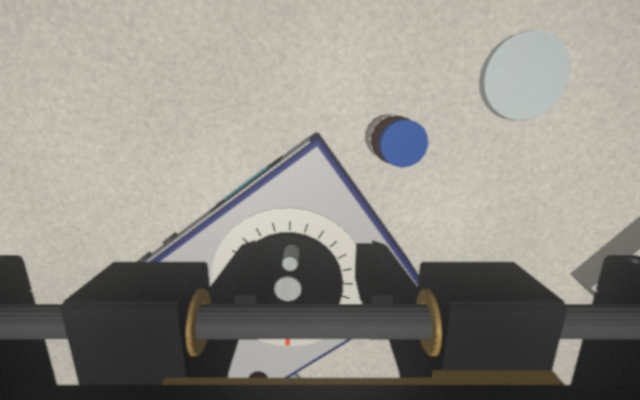

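That view is from the wrong side, with the dial hidden below the gripper. I'll move toward +x/−y so the dial sits ahead in the image.

{"op": "jog_arm", "data": {"offset": [[0.019, -0.028, 0.005], [0.019, -0.028, 0.005], [0.019, -0.028, 0.005], [0.019, -0.028, 0.005], [0.016, -0.028, 0]], "turn": [0, 0, 0, 0, 0]}}

```text
t: 9.65
tcp_pos: [0.6184, 0.0537, 0.2241]
ee_rot: [1.305, 2.857, -0.0]
force: [0.7, 0.3, 0.4]
finger_gap: 0.0403
```

{"op": "jog_arm", "data": {"offset": [[0, 0, 0], [0, 0, 0], [0, 0, 0]], "turn": [0, 0, 0]}}

```text
t: 9.9
tcp_pos: [0.617, 0.0562, 0.2233]
ee_rot: [-1.304, -2.857, 0.001]
force: [-0.1, 0.6, 0.8]
finger_gap: 0.0397
```

Run:
```python
from h import *
from meas import *
s=status.get_state();print(s['tcp_pos'],s['qvel'].round(3))
im=get_image("wrist");cv2.imwrite("pics/w13.png",im)
c=get_calibration("wrist");V=im.max(2)
# dial rim circle fit
guess=proj(c,[.5713,.1076,.094])[0]
roi=np.zeros(V.shape,np.uint8);cv2.circle(roi,tuple(int(x) for x in guess),85,1,-1)
st,ce,m=max(comps((V<110)&(roi>0),1000),key=lambda a:a[0][4])
hull=cv2.convexHull(np.argwhere(m)[:,::-1].astype(np.int32))[:,0]
P=ray(c,hull,.094);cc,r=circ(P);print(st,"centre",cc,r,np.std(np.linalg.norm(P[:,:2]-cc,axis=1)))
for k in(cc,np.array([.5713,.1076])):run("wrist",k,im)
run("side",cc)
```

```text
[0.61699561 0.05622832 0.22329697] [ 0.026 -0.014  0.007 -0.    -0.    -0.   ]
[253, 44, 121, 125, 10423] centre [0.57108085 0.10861222] 0.053726915717196594 0.00021404106729315317
wrist white [311, 49, 17, 18, 237] 0.0432 ang 124.82 R range 0.036 0.05
wrist white [305, 136, 9, 31, 194] 0.0375 ang -55.32 R range 0.024 0.052
wrist orange [309, 169, 5, 21, 86] 0.067 ang -50.95
wrist white [311, 49, 17, 18, 237] 0.0442 ang 124.3 R range 0.037 0.051
wrist white [304, 136, 10, 32, 201] 0.0371 ang -54.71 R range 0.023 0.052
wrist orange [309, 169, 5, 21, 86] 0.0661 ang -50.54
side white [287, 169, 3, 3, 8] 0.046 ang 112.93 R range 0.04 0.051
side white [306, 178, 8, 4, 15] 0.0383 ang -50.95 R range 0.026 0.052
side orange [316, 184, 6, 3, 7] 0.0658 ang -47.59
```

View pics/w13.png

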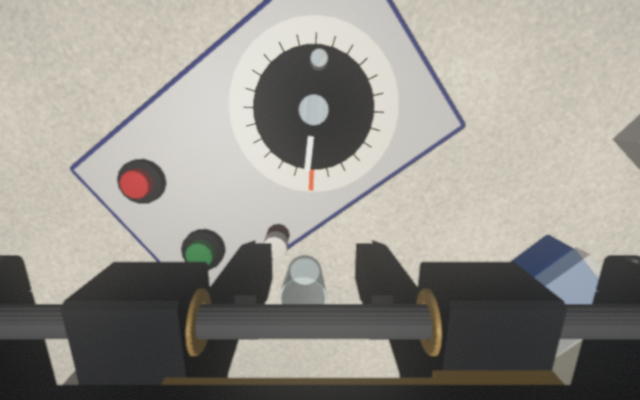

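Dial seen clearly: index −55.3° and orange −51.0°, so 4.3° more CCW is needed. I'll go back to the post and push that much.

{"op": "jog_arm", "data": {"offset": [[-0.024, 0.0273, 0], [-0.024, 0.0273, 0], [-0.024, 0.0272, 0], [0, 0, -0.03], [0, 0, -0.03]], "turn": [0, 0, 0, 0, 0]}}

```text
t: 10.42
tcp_pos: [0.5446, 0.1408, 0.1653]
ee_rot: [1.295, 2.858, 0.003]
force: [1.2, 0.1, -0.6]
finger_gap: 0.0399
```

{"op": "jog_arm", "data": {"offset": [[0, 0, -0.02], [0, 0, 0], [0, 0, 0]], "turn": [0, 0, 0]}}

```text
t: 10.67
tcp_pos: [0.5449, 0.1389, 0.1442]
ee_rot: [-1.301, -2.859, 0.001]
force: [0.3, 0.7, 1.5]
finger_gap: 0.0397
```

{"op": "jog_arm", "data": {"offset": [[0, -0.001, -0.02], [0, 0, -0.02], [0, 0, -0.015], [0, 0, -0.009], [0, 0, 0]], "turn": [0, 0, 0, 0, 0]}}

```text
t: 11.08
tcp_pos: [0.5452, 0.1375, 0.0798]
ee_rot: [-1.302, -2.858, 0.0]
force: [-0.3, -0.3, -0.2]
finger_gap: 0.0403
```

{"op": "jog_arm", "data": {"offset": [[0, 0, 0], [0, 0, 0], [0, 0, 0], [0, 0, 0]], "turn": [0, 0, 0, 0], "hand": 0.024}}

```text
t: 11.42
tcp_pos: [0.5458, 0.1374, 0.0809]
ee_rot: [1.302, 2.858, 0.001]
force: [0.2, -0.0, 0.3]
finger_gap: 0.0242
```

```bash
python3 meas.py wrist side
```

```text
wrist white [310, 254, 28, 24, 513] 0.0278 ang 119.13 R range 0.022 0.035
wrist white [399, 307, 4, 21, 49] 0.0506 ang 34.35 R range 0.049 0.052
wrist white [225, 312, 3, 14, 25] 0.0511 ang -131.22 R range 0.05 0.052
wrist white [301, 341, 13, 38, 337] 0.0363 ang -54.94 R range 0.023 0.05
side white [306, 178, 8, 4, 15] 0.0374 ang -50.23 R range 0.025 0.051
side orange [316, 184, 6, 3, 7] 0.0649 ang -47.13
[0.54556949 0.13738691 0.08050157] 11.5167
```

{"op": "jog_arm", "data": {"offset": [[-0.0012, -0.001, 0], [-0.0011, -0.001, 0], [0, 0, 0], [0, 0, 0]], "turn": [2, 2, 0, 0]}}

```text
t: 11.85
tcp_pos: [0.5433, 0.1354, 0.0803]
ee_rot: [1.204, 2.901, 0.001]
force: [0.5, 0.8, 0.7]
finger_gap: 0.024
```

```bash
python3 meas.py wrist side
```

```text
wrist white [311, 255, 28, 24, 515] 0.0277 ang 122.92 R range 0.022 0.035
wrist white [399, 306, 4, 25, 67] 0.0502 ang 37.84 R range 0.049 0.052
wrist white [225, 311, 3, 15, 25] 0.0512 ang -128.32 R range 0.05 0.052
wrist white [302, 343, 13, 36, 331] 0.0359 ang -50.82 R range 0.023 0.049
side white [306, 178, 9, 3, 13] 0.038 ang -46.9 R range 0.025 0.051
side orange [316, 184, 6, 3, 7] 0.0649 ang -47.13
[0.54323131 0.13541363 0.08019468] 11.95
```

Index now −50.8° on the wrist view and within 0.3° of orange on the side view. I'll release, lift and confirm from above.

{"op": "jog_arm", "data": {"offset": [[0, 0, 0], [0, 0, 0], [0, 0, 0], [0, 0, 0.015], [0, 0, 0.02]], "turn": [0, 0, 0, 0, 0], "hand": 0.04}}

```text
t: 12.37
tcp_pos: [0.542, 0.1353, 0.114]
ee_rot: [-1.201, -2.899, 0.003]
force: [0.0, -0.4, -0.5]
finger_gap: 0.0397
```

{"op": "jog_arm", "data": {"offset": [[0, 0, 0.035], [0, 0, 0.035], [0.025, -0.027, 0.03], [0.025, -0.027, 0.01], [0.024, -0.026, 0]], "turn": [0, 0, 0, 0, 0]}}

```text
t: 12.78
tcp_pos: [0.6156, 0.0578, 0.225]
ee_rot: [1.199, 2.898, 0.002]
force: [0.2, -1.1, 0.6]
finger_gap: 0.04
```

{"op": "jog_arm", "data": {"offset": [[0, 0, 0], [0, 0, 0], [0, 0, 0]], "turn": [0, 0, 0]}}

```text
t: 13.03
tcp_pos: [0.6135, 0.0591, 0.2209]
ee_rot: [-1.202, -2.901, 0.0]
force: [-0.2, -0.6, 0.5]
finger_gap: 0.0401
```

```bash
cat > top.py <<'E'
from meas import *
s=status.get_state();print(s['t'],s['tcp_pos'],s['joints'].round(2),s['qvel'].round(3))
im=get_image("wrist");cv2.imwrite(sys.argv[1],im)
c=get_calibration("wrist");V=im.max(2)
guess=proj(c,[.5713,.1076,.094])[0]
roi=np.zeros(V.shape,np.uint8);cv2.circle(roi,tuple(int(x) for x in guess),85,1,-1)
st,ce,m=max(comps((V<110)&(roi>0),1000),key=lambda a:a[0][4])
hull=cv2.convexHull(np.argwhere(m)[:,::-1].astype(np.int32))[:,0]
P=ray(c,hull,.094);cc,r=circ(P);print(st,"centre",cc,r,np.std(np.linalg.norm(P[:,:2]-cc,axis=1)))
for k in(cc,np.array([.5713,.1076])):run("wrist",k,im)
H,S,V=cv2.split(cv2.cvtColor(im,cv2.COLOR_BGR2HSV))
for n,m in(("green",(H>40)&(H<90)&(S>90)),("red",((H<5)|(H>172))&(S>120))):
    for st,ce,_ in comps(m,100):print(n,st,ce,ray(c,ce,.102).round(4))
E
python3 top.py pics/w14.png
```

```text
13.0333 [0.61346795 0.05912843 0.22088594] [-0.09  0.51  1.17  0.    1.47 -0.88] [ 0.017 -0.014  0.008 -0.001 -0.    -0.002]
[259, 50, 121, 124, 10438] centre [0.57107539 0.10850236] 0.053682620803125795 0.00018502715624218641
wrist white [318, 55, 16, 18, 236] 0.0429 ang 128.21 R range 0.036 0.05
wrist white [310, 141, 10, 31, 195] 0.0376 ang -51.44 R range 0.023 0.052
wrist orange [309, 177, 6, 18, 75] 0.0686 ang -51.01
wrist white [318, 55, 16, 18, 236] 0.0438 ang 127.71 R range 0.037 0.051
wrist white [310, 141, 10, 32, 201] 0.0372 ang -50.84 R range 0.023 0.052
wrist orange [309, 177, 6, 18, 75] 0.0678 ang -50.68
green [180, 241, 27, 21, 463] [192.7, 251.9] [[ 0.576  -0.0705  0.102 ]]
red [118, 163, 30, 29, 673] [132.4, 177.0] [[ 0.4893 -0.0515  0.102 ]]
```

View pics/w14.png

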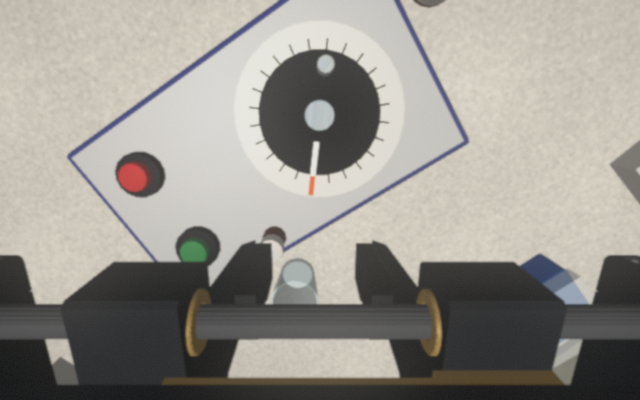

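The dial is aligned: index −51.4/−50.8° against orange −51.0/−50.7°. Next I'll go over the green button at (0.576,−0.071), shutting the fingers and turning the jaws away from the vial.

{"op": "jog_arm", "data": {"offset": [[-0.0074, -0.026, 0], [-0.0074, -0.026, 0], [-0.0074, -0.026, 0], [-0.0074, -0.026, 0], [-0.0074, -0.026, 0]], "turn": [-7, -7, -7, -7, -7], "hand": 0.0}}

```text
t: 13.5
tcp_pos: [0.576, -0.0711, 0.2216]
ee_rot: [-2.025, -2.402, -0.0]
force: [-0.3, -0.4, -0.4]
finger_gap: 0.0087
```

{"op": "jog_arm", "data": {"offset": [[0, 0, -0.01], [0, 0, -0.01], [0, 0, -0.01], [0, 0, -0.01], [0, 0, -0.01]], "turn": [-7, -7, -7, -7, -7]}}

```text
t: 13.92
tcp_pos: [0.5765, -0.0701, 0.1711]
ee_rot: [-2.653, -1.682, -0.0]
force: [0.5, -0.0, -0.0]
finger_gap: 0.0005
```

{"op": "jog_arm", "data": {"offset": [[0, 0, -0.01], [0, 0, -0.01], [0, 0, 0], [0, 0, 0], [0, 0, 0]], "turn": [-7, -7, 0, 0, 0]}}

```text
t: 14.33
tcp_pos: [0.5771, -0.0708, 0.1522]
ee_rot: [2.832, 1.358, 0.001]
force: [0.1, 0.1, 0.1]
finger_gap: 0.0003
```

```bash
cat > look2.py <<'E'
from h import *
import sys
s=status.get_state();print(s['t'],s['tcp_pos'],s['force'],s['finger_gap'])
out=[]
for n,(x,y) in(("side",(260,150)),("scene",(255,130))):
    im=get_image(n);c=get_calibration(n)
    for X in(s['tcp_pos'],[.5763,-.0713,.102]):print(n,proj(c,X)[0].round(1))
    out.append(cv2.resize(im[y:y+85,x:x+100],None,fx=4,fy=4,interpolation=cv2.INTER_CUBIC))
cv2.imwrite(sys.argv[1],cv2.convertScaleAbs(np.hstack(out),alpha=1.8))
E
python3 look2.py pics/g1.png
```

```text
14.3333 [ 0.5771058  -0.07083331  0.15216097] [0.0982671  0.10462675 0.13135235] 0.00025032703893637827
side [323.1 192.2]
side [322.8 207.6]
scene [292.9 185.1]
scene [293.2 198.4]
```

View pics/g1.png

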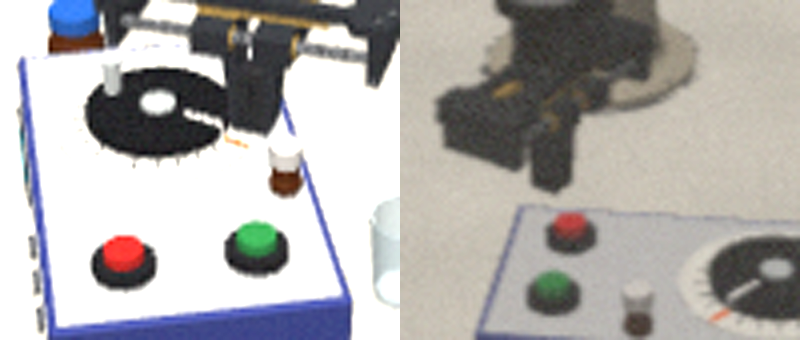

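The shut tips are also about 30 mm above the reported TCP (side tip (324,183) against TCP (323,192)), and well centred over green. Contact is expected near TCP z ≈ 0.072, so I'll descend stepwise.

{"op": "jog_arm", "data": {"offset": [[-0.0005, -0.0005, -0.02], [0, 0, -0.02], [0, 0, -0.018], [0, 0, 0], [0, 0, 0]], "turn": [0, 0, 0, 0, 0]}}

```text
t: 14.85
tcp_pos: [0.5765, -0.0718, 0.0936]
ee_rot: [-2.834, -1.354, 0.001]
force: [0.2, 0.8, 0.6]
finger_gap: 0.0006
```

```bash
python3 look2.py pics/g2.png
```

```text
14.85 [ 0.57645048 -0.07176293  0.09359322] [0.18652188 0.75734197 0.61456009] 0.0006224149646581616
side [323.  210.1]
side [322.8 207.6]
scene [293.2 200.6]
scene [293.2 198.4]
```

View pics/g2.png

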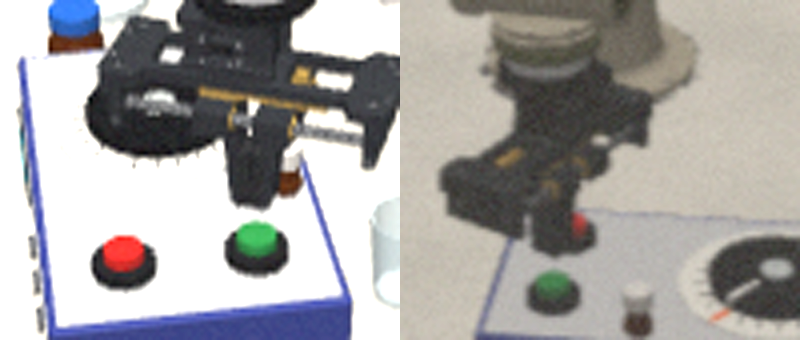

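{"op": "jog_arm", "data": {"offset": [[0, 0, -0.005], [0, 0, -0.005], [0, 0, -0.004], [0, 0, 0]], "turn": [0, 0, 0, 0]}}

```text
t: 15.28
tcp_pos: [0.5761, -0.0717, 0.0785]
ee_rot: [-2.835, -1.352, 0.002]
force: [1.1, 0.2, -0.6]
finger_gap: 0.0006
```

{"op": "jog_arm", "data": {"offset": [[0, 0, -0.002], [0, 0, -0.002], [0, 0, 0]], "turn": [0, 0, 0]}}

```text
t: 15.53
tcp_pos: [0.5764, -0.0718, 0.075]
ee_rot: [-2.835, -1.352, 0.001]
force: [-0.4, 0.6, -0.0]
finger_gap: 0.0005
```

{"op": "jog_arm", "data": {"offset": [[0, 0, -0.002], [0, 0, 0]], "turn": [0, 0]}}

```text
t: 15.7
tcp_pos: [0.5764, -0.0718, 0.0731]
ee_rot: [-2.835, -1.352, 0.0]
force: [-0.1, -0.5, -0.5]
finger_gap: 0.0005
```

```bash
python3 look2.py pics/g3.png
```

```text
15.7 [ 0.57638136 -0.07180739  0.07305101] [-0.14356465 -0.54162207 -0.46900205] 0.0004549081519412166
side [322.9 216.1]
side [322.8 207.6]
scene [293.3 205.9]
scene [293.2 198.4]
```

View pics/g3.png

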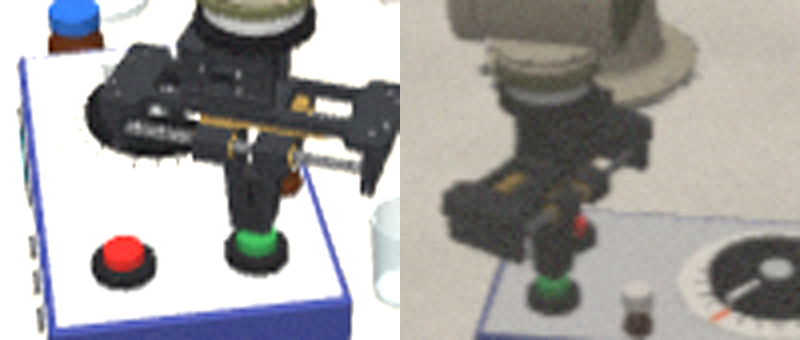

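The tip is just at the green button top and well centred. Pressing in 2 mm steps.

{"op": "jog_arm", "data": {"offset": [[0, 0, -0.002], [0, 0, -0.002], [0, 0, 0]], "turn": [0, 0, 0]}}

```text
t: 16.05
tcp_pos: [0.5762, -0.0718, 0.0688]
ee_rot: [-2.835, -1.352, 0.001]
force: [0.5, 0.3, -0.3]
finger_gap: 0.0001
```

{"op": "jog_arm", "data": {"offset": [[0, 0, -0.002], [0, 0, 0]], "turn": [0, 0]}}

```text
t: 16.22
tcp_pos: [0.5765, -0.0718, 0.0672]
ee_rot: [2.836, 1.352, 0.0]
force: [0.1, -0.0, 1.0]
finger_gap: 0.0004
```

{"op": "jog_arm", "data": {"offset": [[0, 0, -0.001], [0, 0, 0]], "turn": [0, 0]}}

```text
t: 16.38
tcp_pos: [0.5765, -0.0718, 0.0664]
ee_rot: [2.835, 1.352, 0.0]
force: [-0.2, -0.1, 2.1]
finger_gap: 0.0008
```

{"op": "jog_arm", "data": {"offset": [[0, 0, -0.002], [0, 0, 0]], "turn": [0, 0]}}

```text
t: 16.55
tcp_pos: [0.5766, -0.0719, 0.0643]
ee_rot: [2.835, 1.352, 0.0]
force: [-0.3, 0.6, 3.1]
finger_gap: 0.0002
```

{"op": "jog_arm", "data": {"offset": [[0, 0, -0.002], [0, 0, 0]], "turn": [0, 0]}}

```text
t: 16.72
tcp_pos: [0.5766, -0.0719, 0.0623]
ee_rot: [2.835, 1.352, 0.0]
force: [0.7, -0.1, 5.4]
finger_gap: 0.0005
```

{"op": "jog_arm", "data": {"offset": [[0, 0, -0.001], [0, 0, 0]], "turn": [0, 0]}}

```text
t: 16.88
tcp_pos: [0.5767, -0.0719, 0.062]
ee_rot: [2.835, 1.352, 0.001]
force: [-1.1, 0.8, 8.7]
finger_gap: 0.0005
```

{"op": "jog_arm", "data": {"offset": [[0, 0, -0.001], [0, 0, 0], [0, 0, 0]], "turn": [0, 0, 0]}}

```text
t: 17.13
tcp_pos: [0.5767, -0.0719, 0.0618]
ee_rot: [2.835, 1.352, 0.001]
force: [-5.7, 1.8, 15.6]
finger_gap: 0.0001
```

```bash
python3 look2.py pics/g4.png
```

```text
17.1333 [ 0.57672419 -0.07188298  0.06184643] [-5.65823388  1.84713314 15.61916192] 0.00010098300527040728
side [323.1 219.2]
side [322.8 207.6]
scene [293.4 208.8]
scene [293.2 198.4]
```

View pics/g4.png

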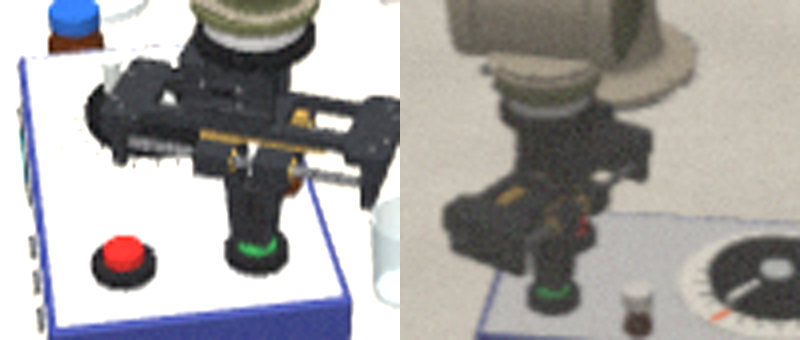

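The green button is hard against its stop: force rose from 5 to 16 N with z stalled at 0.062 and about 6 mm of travel. Red is untouched. Lifting off.

{"op": "jog_arm", "data": {"offset": [[0, 0, 0.005], [0, 0, 0.015], [0, 0, 0.03], [0, 0, 0.035], [0, 0, 0.035]], "turn": [0, 0, 0, 0, 0]}}

```text
t: 17.65
tcp_pos: [0.5759, -0.0716, 0.181]
ee_rot: [-2.834, -1.352, 0.002]
force: [1.5, -0.6, 0.3]
finger_gap: 0.0004
```

{"op": "jog_arm", "data": {"offset": [[-0.02, -0.005, 0.02], [-0.02, -0.005, 0.02], [0, 0, 0], [0, 0, 0], [0, 0, 0]], "turn": [7, 7, 7, 7, 7]}}

```text
t: 18.07
tcp_pos: [0.5362, -0.082, 0.2203]
ee_rot: [2.291, 2.149, -0.0]
force: [0.9, 0.2, -0.1]
finger_gap: 0.0005
```

```bash
python3 top.py pics/w15.png; python3 look2.py pics/g5.png;python3 meas.py side
```

```text
18.0667 [ 0.53622941 -0.08195232  0.22033133] [-0.37  0.34  1.42 -0.    1.38 -0.3 ] [ 3.000e-03  1.300e-02  2.000e-03  0.000e+00 -1.000e-03 -1.454e+00]
[293, 0, 92, 27, 1788] centre [0.56678156 0.09659945] 0.04552752650855621 0.0016058709333630651
wrist white [285, 0, 111, 36, 1028] 0.041 ang -94.17 R range 0.042 0.052
wrist orange [386, 10, 17, 21, 126] 0.0611 ang -40.96
wrist white [381, 0, 9, 6, 31] 0.05 ang -52.67 R range 0.047 0.052
wrist orange [385, 9, 18, 22, 138] 0.065 ang -50.82
green [345, 160, 27, 27, 566] [357.8, 173.3] [[ 0.5763 -0.0717  0.102 ]]
red [246, 143, 30, 30, 687] [260.3, 157.8] [[ 0.4891 -0.0526  0.102 ]]
18.1167 [ 0.53625831 -0.08188784  0.22005331] [-0.4896236   0.5084224  -0.66853597] 0.000659758309653839
side [309.5 176. ]
side [322.8 207.6]
scene [288.  159.9]
scene [293.2 198.4]
side white [306, 178, 9, 3, 14] 0.0375 ang -46.6 R range 0.025 0.051
side orange [316, 184, 6, 3, 7] 0.0649 ang -47.13
[ 0.53641262 -0.08178668  0.21995178] 18.2667
```

View pics/w15.png

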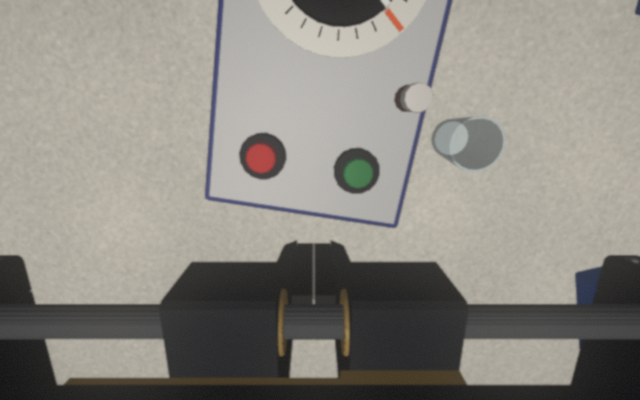

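View pics/g5.png

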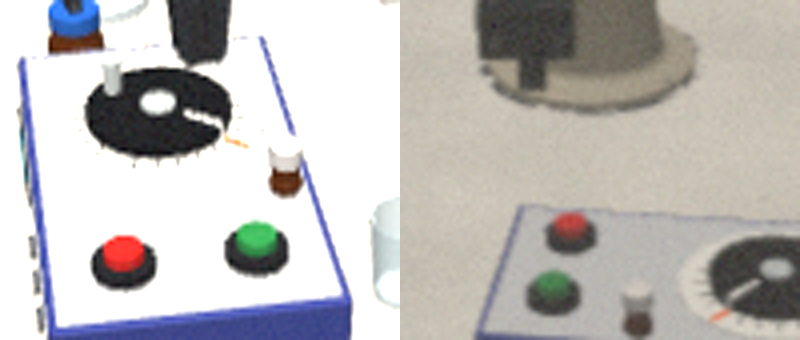

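Green is back up, red and the vial are undisturbed, the index is still in line with orange, and the gripper is clear. Handing in.

```bash
python3 -c "
from cell import hand_in;print(hand_in())"
```

```text
the job is handed in; nothing more can be done
None
```

I turned the dial about 167° counter-clockwise by its finger post, checking it partway and making a 4° correction. I then took the fingers off it, pressed the green button to its stop and lifted clear. I handed the job in at about 18 s; no verdict was reported.

- **Dial:** seen from above, the index was at −51.4° or −50.8°, depending on which dial centre I used. The orange line was at −51.0° or −50.7°, so they agree to within about 0.5°. The side view after the press still showed them within about 0.5°. I saw no sign of the dial lifting; the vertical force on the post stayed within about 1 N.
- **Green button:** it went down about 6 mm and then stopped, with the force rising from 5 to 16 N. The last images show it back up.
- **Everything else:** the red button was not touched. The vial and beaker stand where they were in the last images. I did not re-measure the other bystanders at the end, but the arm never went near them.
- **Tip offset:** the fingertips sit about 30 mm above the reported TCP, not at it as described. I found this by triangulating from two views and confirmed it by feeling for contact.
- **Side camera:** its absolute angles read about 4° off from the wrist camera's, so I used it only for differences.

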